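Lay up the slide-making kit tray

ROBOT

A 7-joint arm with a two-finger parallel gripper is mounted at the origin on the work surface. World frame = base frame: x ahead of the robot, y to its left, z up, the work surface at z = 0. Lengths are in m, angles in rad, forces in N, time in s.
With the tool pointing down it reaches from about 0.4 to 0.9 m from the base axis. Payload 5.6 kg.
Tool frame: the origin (TCP) lies midway between the tips of the shut fingers; the grasp point (between the pads) lies 19 mm behind it (grip_depth is the distance from the TCP to the grasp point, in m); z points along the fingers, y is the line along which they close (so a half turn about z gives the same grasp; the last joint's range is limited). The gripper opens to 92 mm and grips with 3 to 60 N. Pads are 20 mm wide; open, the fingers measure 128 mm over their backs; the gripper's body (75 mm by 189 mm) begins 69 mm behind the grasp point.
Start: joints at [1.249, 0.468, -0.012, 1.603, 0.006, 1.071, -0.056], TCP at [0.179, -0.625, 0.177] pointing down, gripper open.
Joint ranges: [-2.53, 2.53], [-0.31, 2.02], [-1.57, 1.55], [0.28, 2.44], [-1.29, 4.43], [0.15, 1.84], [-2.92, 2.92]. Speed limits (rad/s): [2.57, 2.57, 3.14, 3.14, 3.14, 3.14, 3.14].

INTERFACE

Orientations are given as a rotation vector (axis times angle).
In Python, from bench import * gives the robot as it stands. The module is installed in compiled form; this text tells all that it offers.
- The arm moves only by the shell command python3 -m creep 'ROWS'. ROWS is a JSON object with one list for each field, all of the same length, 1 to 5, a row being the entries at one place: sx, sy, sz (the shift in shares of 0.5 m (1.0 is 0.5 m)), rx, ry, rz (a rotation vector in a scale on which 1.0 is 45 degrees), aperture (the opening from 0.0 (shut) to 1.0 (fully open)); each row is the pose to reach, as a shift and turn from the pose commanded when the command began, along the tool's axes at that moment; what a row does not reach only later rows make up. A row lasts 1/8 s, in which the tool goes at most 0.0625 m and 0.188 rad, less where a joint would pass 70% of its speed; a pose out of reach is approached as far as the arm can. The fingers move at their own pace and stop on an object; the grip force is fixed at half the most. Time passes only in rows, so rows that do not move let the fingers close. It prints the time, the measured TCP pose, the force, the opening and the grip force at its end. A shift or turn number past 1, either way, is cut back to 1. Input that does not fit is refused with a message, and nothing moves.
- sense(): the state, without advancing time (a new reading comes with each control period).
- read_camera(name): name is "scene" or "top" or "wrist"; returns a dict with "color" (420x560x3 uint8, blue, green, red), "fx", "fy", "cx", "cy" (pixels), "pose" (4x4, takes a point from camera to world coordinates). Camera axes: x right, y up, looking along -z (the intrinsics and any distortion apply to the point x, -y, -z); pixel columns grow to the right and rows downward; lengths in m; the calibration is good to about 2 mm. A picture is of the moment at which its call begins. There is no depth.
- sign_off(): hands the job in; it is judged then, once.
Trained networks look in a picture, given as the dict that the camera call returned (one of the last four; its "shot" number tells which), for a name from the list of things; names that differ only in an ending like _2 or _b are one class to them, and where a whole thing is asked for, a point or a joint stands for the part that bears it (a point fixed in the world has none). Each returns a list of dicts, best first, with "confidence" (0 to 1); they miss things now and then, are a little off and sometimes report something else, mostly with a low value. They report only what shows in the picture. A call takes as long as a camera call.
- spot_in(label, picture): "uv" ([column, row] in pixels, amid what is visible of it).
- trace(label, picture): "mask" (420x560 bool, what is visible of it) and "uv" ([column, row] in pixels, amid what is visible of it).
The state is a dict: "time_s": time; "joint_pos": joint angles; "qvel": joint speeds; "joint_torque": joint torques, N m; "position": TCP position; "tcp_rot": TCP orientation; "ft_force": force on the tool from outside, world axes, zero at the start; "ft_torque": the same for the moment, N m; "gripper_width": opening from 0.0 (shut) to 1.0 (fully open); "finger_force": force on a finger pad.
Only numpy, scipy, OpenCV 4.12 (cv2) and the standard library are available. Lean on these libraries where they do the work, as an engineer would, in place of code of your own. Each camera call takes 0.05 s, during which the arm holds its last target. There are 200 camera calls.

TASK

Lay up the microscopy kit tray for the next student: put the large and the small dropper bottle, the slide mailer and the small Petri dish each into the insert cut for it, every one sitting fully down on the floor of its own well. Keep the bottles upright and set everything down gently instead of dropping it. The screw-cap stock bottle and the large Petri dish do not belong in the kit: leave them standing where they are on the bench.

Things in the scene. Friction and masses are not known exactly. Their poses are not given: they have to be found in the camera images.
- large_dropper_bottle: Large amber glass dropper bottle with a white paper band, ribbed black collar and black rubber teat. Round; body 42 mm across and straight up to 62 mm, shoulder to 72 mm, collar 25 mm across from 72 to 85 mm, teat 15 mm across up to 108 mm. About 130 g. Origin: centre of its underside; z up when it stands.
- small_dropper_bottle: Small amber glass dropper bottle, same make: body 25 mm across and straight up to 42 mm, shoulder to 49 mm, collar 18 mm across from 49 to 60 mm, teat 12 mm across up to 80 mm. About 40 g. Origin: centre of its underside; z up when it stands.
- slide_mailer: White plastic slide mailer, a flat closed box 84 mm long (x) x 32 mm wide (y) x 20 mm high (z), lying flat, with a paper label on top and a small latch tab that projects 2 mm at its -x end. About 40 g. Origin: centre of its underside; z up when it stands.
- small_petri_dish: Small clear closed Petri dish with one green leaf in it: round, 60 mm across, 18 mm high, does not come apart. About 30 g. Origin: centre of its underside; z up when it stands.
- stock_bottle: Stock bottle, does not belong in the tray: the same amber glass body as the large dropper bottle (42 mm across, straight up to 62 mm, shoulder to 72 mm) but with a flat black screw cap 30 mm across up to 88 mm and no teat. Origin: centre of its underside; z up when it stands.
- large_petri_dish: Large clear Petri dish with two green leaves in it, does not belong in the tray: round, 90 mm across, 18 mm high. Origin: centre of its underside; z up when it stands.
- insert_large_well: Insert with the large round well, 58 mm across, 14 mm deep (floor 6 mm above the origin), for the large dropper bottle. Fixed square dark grey plastic block, 110 x 110 x 20 mm, the hollow, with a lighter floor, at its centre. Origin: centre of its underside, 5 mm above the bench. The four inserts lie 2 x 2 in changing order, centres 111 mm apart, all turned alike, in the white tray.
- insert_small_well: Insert with the small round well, 41 mm across, 12 mm deep (floor 8 mm above the origin), for the small dropper bottle. Fixed square dark grey plastic block, 110 x 110 x 20 mm, the hollow, with a lighter floor, at its centre. Origin: centre of its underside, 5 mm above the bench.
- insert_slot: Insert with the rectangular slot, 100 mm long (its x) x 48 mm wide (y), 8 mm deep (floor 12 mm above the origin), for the slide mailer lying flat, either way round. Fixed square dark grey plastic block, 110 x 110 x 20 mm, the hollow, with a lighter floor, at its centre. Origin: centre of its underside, 5 mm above the bench.
- insert_dish_recess: Insert with the wide round recess, 76 mm across, 6 mm deep (floor 14 mm above the origin), for the small Petri dish. Fixed square dark grey plastic block, 110 x 110 x 20 mm, the hollow, with a lighter floor, at its centre. Origin: centre of its underside, 5 mm above the bench. The tray, fixed, is 232 x 232 mm outside, its rim 23 mm high.

How it is judged:
At the end, for the whole second after the job is handed in: Each of the four kit things sits in its own insert: its centre within 12 mm of the insert's centre, its underside within 3 mm of the well's floor, upright or flat within 0.1 rad, and at rest; the stock bottle and the large Petri dish stand upright within 15 mm of where they began (horizontal distance between large_dropper_bottle and insert_large_well below 0.012 m and z of large_dropper_bottle in the frame of insert_large_well between 0.003 and 0.009 m and angle between each of large_dropper_bottle, small_dropper_bottle, slide_mailer, small_petri_dish, stock_bottle, large_petri_dish's own z axis and vertical below 0.1 rad and linear speed of each of large_dropper_bottle, small_dropper_bottle, slide_mailer, small_petri_dish, stock_bottle, large_petri_dish below 0.02 m/s and angular speed of each of large_dropper_bottle, small_dropper_bottle, slide_mailer, small_petri_dish below 0.2 rad/s and horizontal distance between small_dropper_bottle and insert_small_well below 0.012 m and z of small_dropper_bottle in the frame of insert_small_well between 0.005 and 0.011 m and horizontal distance between slide_mailer and insert_slot below 0.012 m and z of slide_mailer in the frame of insert_slot between 0.009 and 0.015 m and horizontal distance between small_petri_dish and insert_dish_recess below 0.012 m and z of small_petri_dish in the frame of insert_dish_recess between 0.011 and 0.017 m and distance of each of stock_bottle, large_petri_dish from where it was at the start of the episode below 0.015 m); the robot touches nothing.
It fails at once if a bottle is tipped by more than 0.7 rad (angle between any of large_dropper_bottle, small_dropper_bottle, stock_bottle's own z axis and vertical above 0.7 rad).
It fails at once if a thing is dropped into its insert (faster than 0.6 m/s as it arrives in the well) ((horizontal distance between large_dropper_bottle and insert_large_well below 0.03 m and z of large_dropper_bottle in the frame of insert_large_well below 0.03 m and linear speed of large_dropper_bottle above 0.6 m/s) or (horizontal distance between small_dropper_bottle and insert_small_well below 0.03 m and z of small_dropper_bottle in the frame of insert_small_well below 0.03 m and linear speed of small_dropper_bottle above 0.6 m/s) or (horizontal distance between slide_mailer and insert_slot below 0.03 m and z of slide_mailer in the frame of insert_slot below 0.03 m and linear speed of slide_mailer above 0.6 m/s) or (horizontal distance between small_petri_dish and insert_dish_recess below 0.03 m and z of small_petri_dish in the frame of insert_dish_recess below 0.03 m and linear speed of small_petri_dish above 0.6 m/s)).
It fails at once if the stock bottle or the large Petri dish is moved by more than 25 mm (distance of any of stock_bottle, large_petri_dish from where it was at the start of the episode above 0.025 m).
It also fails if it takes over 104 s, if anything falls off the work surface, if the arm or the gripper's body presses on something with over 40 N, if the wrist force passes 120 N, or if a joint passes its speed limit or range.

## Working session

There is one attempt and no reset: what is moved stays moved. The work goes in short steps, Python scripts to look and compute and a shell command to move; the robot and the scene stay as the last step left them, time stands still between calls to the robot, and variables do not carry over. Pictures are saved under pics/ and viewed, at most 14 in all, crops included, and the job is handed in when it is done.

```bash
mkdir -p pics; cat > h.py <<'E'
from bench import *
import numpy as np, cv2
from scipy.spatial.transform import Rotation as R
NAMES=["large_dropper_bottle","small_dropper_bottle","slide_mailer","small_petri_dish","stock_bottle","large_petri_dish","insert_large_well","insert_small_well","insert_slot","insert_dish_recess"]
def px2w(p,uv,z):
    T=np.array(p["pose"]); d=T[:3,:3]@np.array([(uv[0]-p["cx"])/p["fx"],-(uv[1]-p["cy"])/p["fy"],-1])
    o=T[:3,3]; return o+d*(z-o[2])/d[2]
def w2px(p,P):
    T=np.array(p["pose"]); c=T[:3,:3].T@(np.array(P)-T[:3,3])
    return np.array([p["cx"]+p["fx"]*c[0]/-c[2], p["cy"]-p["fy"]*c[1]/-c[2]])
E
python3 - <<'E'
from h import *
s=sense(); print(s["time_s"],s["position"],s["tcp_rot"],s["gripper_width"])
for c in ["top","scene"]:
    p=read_camera(c); cv2.imwrite(f"pics/{c}0.png",p["color"]); print(c,p["fx"],p["fy"],p["cx"],p["cy"],np.round(p["pose"],3).tolist(),[k for k in p])
    for n in NAMES:
        print(n,[(np.round(d["uv"],1).tolist(),round(d["confidence"],2),np.round(px2w(p,d["uv"],0.02),3).tolist()) for d in spot_in(n,p)[:3]])
E
```

```text
0.0 [ 0.1786673  -0.62429486  0.17604196] [-3.10944542e+00 -4.36179182e-01  5.05204612e-04] 1.0022225324417464
top 390.19574075056676 390.19574075056676 276.7611724503356 205.7465445096599 [[0.026, 0.997, -0.074, 0.435], [-1.0, 0.027, 0.002, -0.002], [0.004, 0.074, 0.997, 1.006], [0.0, 0.0, 0.0, 1.0]] ['color', 'fx', 'fy', 'cx', 'cy', 'pose', 'shot']
large_dropper_bottle [([160.8, 188.1], 0.7, [0.545, 0.292, 0.02]), ([165.9, 243.5], 0.32, [0.406, 0.272, 0.02])]
small_dropper_bottle [([382.5, 260.7], 0.63, [0.377, -0.273, 0.02]), ([116.6, 216.3], 0.34, [0.471, 0.4, 0.02])]
slide_mailer [([166.3, 242.6], 0.94, [0.408, 0.272, 0.02])]
small_petri_dish [([428.6, 221.6], 0.69, [0.478, -0.389, 0.02])]
stock_bottle [([425.9, 221.6], 0.61, [0.478, -0.382, 0.02])]
large_petri_dish [([114.1, 216.5], 0.66, [0.47, 0.406, 0.02])]
insert_large_well [([301.2, 219.3], 0.85, [0.476, -0.066, 0.02])]
insert_small_well [([308.4, 175.4], 0.87, [0.588, -0.082, 0.02])]
insert_slot [([257.7, 212.3], 0.95, [0.49, 0.044, 0.02])]
insert_dish_recess [([264.2, 171.8], 0.68, [0.594, 0.031, 0.02])]
scene 486.047664
[... 214 characters left out ...]
se', 'shot']
large_dropper_bottle [([322.5, 168.2], 0.58, [0.527, 0.298, 0.02])]
small_dropper_bottle [([170.1, 247.8], 0.57, [0.379, -0.27, 0.02]), ([227.7, 269.3], 0.3, [0.548, -0.26, 0.02])]
slide_mailer [([284.6, 165.9], 0.77, [0.417, 0.246, 0.02])]
small_petri_dish [([162.7, 293.9], 0.55, [0.472, -0.404, 0.02])]
stock_bottle [([228.6, 268.7], 0.86, [0.549, -0.257, 0.02])]
large_petri_dish [([313.8, 152.2], 0.73, [0.454, 0.381, 0.02])]
insert_large_well [([243.3, 221.4], 0.62, [0.472, -0.079, 0.02])]
insert_small_well [([279.9, 235.4], 0.78, [0.588, -0.079, 0.02])]
insert_slot [([272.0, 197.9], 0.79, [0.479, 0.062, 0.02])]
insert_dish_recess [([302.6, 214.6], 0.87, [0.594, 0.036, 0.02])]
```

View pics/top0.png

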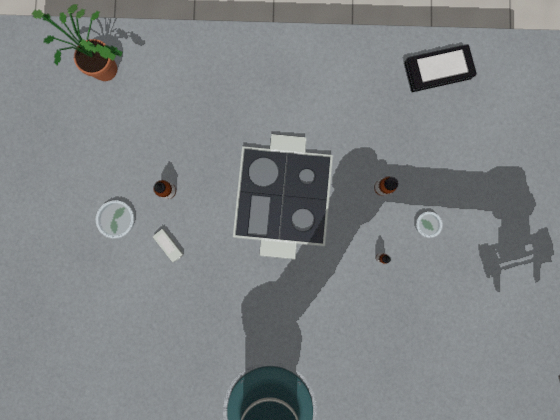

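View pics/scene0.png

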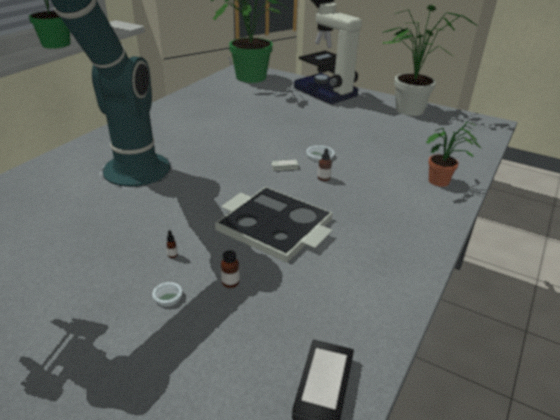

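The top view shows the large dropper at (163,188), stock bottle at (387,185), small dropper at (383,259), mailer at (168,245), small dish at (429,224) and large dish at (115,219). The recesses are dish (264,171), small (307,176), slot (259,214) and large (302,219). The scene view agrees. Next I'll fit poses from the masks in both views.

```bash
cat > fit.py <<'E'
from h import *
from scipy.optimize import minimize
PROF={"large_dropper_bottle":[(21,0),(21,62),(12.5,72),(12.5,85),(7.5,85),(7.5,108)],
"small_dropper_bottle":[(12.5,0),(12.5,42),(9,49),(9,60),(6,60),(6,80)],
"stock_bottle":[(21,0),(21,62),(15,72),(15,88)],
"small_petri_dish":[(30,0),(30,18)],"large_petri_dish":[(45,0),(45,18)]}
BOX={"slide_mailer":(84,32,0,20),"insert":(110,110,25,25)}
def parts(n,x):
    k="insert" if n.startswith("insert") else n
    if k in PROF:
        a=np.linspace(0,2*np.pi,40); P=PROF[k]
        for (r0,z0),(r1,z1) in zip(P,P[1:]):
            yield np.array([[x[0]+r/1e3*np.cos(t),x[1]+r/1e3*np.sin(t),z/1e3] for r,z in((r0,z0),(r1,z1)) for t in a])
    else:
        l,w,z0,z1=[v/1e3 for v in BOX[k]]; c,s=np.cos(x[2]),np.sin(x[2])
        yield np.array([[x[0]+c*i*l/2-s*j*w/2,x[1]+s*i*l/2+c*j*w/2,z] for i in(-1,1) for j in(-1,1) for z in(z0,z1)])
def iou(n,x,p,m,S=3):
    im=np.zeros((420*S,560*S),np.uint8)
    for q in parts(n,x):
        uv=np.array([w2px(p,v) for v in q]); h=cv2.convexHull(((uv+.5)*S*16).astype(np.float32)).astype(np.int32)
        cv2.fillConvexPoly(im,h,1,shift=4)
    im=cv2.resize(im.astype(np.float32),(560,420),interpolation=cv2.INTER_AREA)
    return np.minimum(im,m).sum()/np.maximum(im,m).sum()
def fit(n,views,x0):
    f=lambda x:-sum(iou(n,x,p,m) for p,m in views)
    k=len(x0); r=minimize(f,x0,method="Nelder-Mead",options=dict(initial_simplex=np.vstack([x0]+[np.array(x0)+np.eye(k)[i]*(.006 if i<2 else .15) for i in range(k)]),xatol=2e-4,fatol=1e-4,maxiter=120))
    return r.x,-r.fun/len(views)
E
cat > run1.py <<'E'
from fit import *
G={"large_dropper_bottle":(.545,.285),"small_dropper_bottle":(.377,-.273),"slide_mailer":(.41,.262,.72),"small_petri_dish":(.475,-.39),"stock_bottle":(.549,-.257),"large_petri_dish":(.465,.4),
"insert_large_well":(.475,-.07,-.1),"insert_small_well":(.588,-.08,-.1),"insert_slot":(.485,.045,-.1),"insert_dish_recess":(.594,.033,-.1)}
V=[read_camera("top"),read_camera("scene")]
for n in NAMES:
    views=[]
    for p in V:
        for d in trace(n,p):
            if np.linalg.norm(d["uv"]-w2px(p,(*G[n][:2],.02)))<25: views.append((p,d["mask"].astype(np.float32))); break
    print(n,len(views),*[(np.round(x,4).tolist(),round(q,3)) for x,q in [fit(n,[v],G[n]) for v in views]+([fit(n,views,G[n])] if len(views)>1 else [])])
E
python3 run1.py
```

```text
large_dropper_bottle 2 ([0.5421, 0.2794], np.float64(0.905)) ([0.542, 0.2736], np.float64(0.896)) ([0.5411, 0.2781], np.float64(0.88))
small_dropper_bottle 1 ([0.383, -0.273], np.float64(0.785))
slide_mailer 2 ([0.4028, 0.2717, 0.7051], np.float64(0.939)) ([0.4056, 0.2615, 0.6642], np.float64(0.915)) ([0.4033, 0.271, 0.7276], np.float64(0.835))
small_petri_dish 2 ([0.4726, -0.3915], np.float64(0.909)) ([0.4706, -0.3911], np.float64(0.925)) ([0.4709, -0.3914], np.float64(0.913))
stock_bottle 2 ([0.5655, -0.2725], np.float64(0.898)) ([0.5647, -0.2765], np.float64(0.917)) ([0.5654, -0.2754], np.float64(0.882))
large_petri_dish 1 ([0.4655, 0.4107], np.float64(0.943))
insert_large_well 2 ([0.4765, -0.0683, -0.0711], np.float64(0.95)) ([0.4767, -0.0756, -0.0821], np.float64(0.961)) ([0.4764, -0.0718, -0.0668], np.float64(0.922))
insert_small_well 2 ([0.5869, -0.0759, -0.0704], np.float64(0.972)) ([0.5884, -0.0817, -0.059], np.float64(0.964)) ([0.5874, -0.0786, -0.0681], np.float64(0.929))
insert_slot 1 ([0.4856, 0.0352, -0.0841], np.float64(0.946))
insert_dish_recess 2 ([0.5936, 0.0346, -0.0918], np.float64(0.958)) ([0.595, 0.0298, -0.0508], np.float64(0.905)) ([0.5942, 0.0334, -0.0695], np.float64(0.918))
```

```bash
cat > go.py <<'E'
import sys; from h import *
# usage: go.py x y z [yaw of tool y axis mod pi]
a=[float(v) for v in sys.argv[1:]]; s=sense(); r=R.from_rotvec(s["tcp_rot"]); M=r.as_matrix()
y=np.arctan2(M[1,1],M[0,1]); t=y
if len(a)>3: t=y+((a[3]-y+np.pi/2)%np.pi-np.pi/2)
Y=np.array([np.cos(t),np.sin(t),0]); Z=np.array([0,0,-1.]); D=np.c_[np.cross(Y,Z),Y,Z]
d=M.T@(np.array(a[:3])-s["position"])
print("t",round(s["time_s"],2),"yaw_y",round(y,3),"shift",np.round(d,4),"turn",np.round((r.inv()*R.from_matrix(D)).as_rotvec(),3),"F",np.round(s["ft_force"],1),"pos",np.round(s["position"],4),"q7",round(s["joint_pos"][6],2))
E
python3 go.py 0.44 -0.39 0.22; python3 -m creep '{"sx":[0],"sy":[0],"sz":[0],"rx":[0],"ry":[0],"rz":[0],"aperture":[1]}'
```

```text
t 2.2 yaw_y -1.292 shift [ 0.3157 -0.154  -0.043 ] turn [ 0.  0. -0.] F [ 0.4 -0.7 -0.1] pos [ 0.1789 -0.6249  0.177 ] q7 -0.06
time_s: 2.33
position: [0.1788, -0.6249, 0.177]
tcp_rot: [3.111, 0.436, -0.0]
ft_force: [0.3, 0.0, 0.1]
gripper_width: 0.999
finger_force: 0.0
```

Careful with the scale: shifts go in shares of 0.5 m and turns go in shares of 45 degrees. That gives: 0.275 m / 0.5 = 0.55, 0.22 m / 0.5 = 0.44.

```bash
python3 -m creep '{"sx":[0.11,0.22,0.33,0.44,0.55],"sy":[-0.054,-0.108,-0.16,-0.214,-0.268],"sz":[-0.014,-0.03,-0.044,-0.06,-0.074],"rx":[0,0,0,0,0],"ry":[0,0,0,0,0],"rz":[0,0,0,0,0],"aperture":[1,1,1,1,1]}' >/dev/null; python3 -m creep '{"sx":[0.08,0.08],"sy":[-0.04,-0.04],"sz":[-0.012,-0.012],"rx":[0,0],"ry":[0,0],"rz":[0,0],"aperture":[1,1]}'
python3 - <<'E'
from fit import *
p=read_camera("wrist"); cv2.imwrite("pics/w1.png",p["color"]); print(p["fx"],np.round(p["pose"],3).tolist())
for n,x0 in (("small_petri_dish",(.4715,-.391)),("small_dropper_bottle",(.38,-.273)),("stock_bottle",(.565,-.275))):
    for d in trace(n,p)[:2]: print(n,d["uv"],d["confidence"],fit(n,[(p,d["mask"].astype(np.float32))],x0))
E
```

```text
time_s: 3.2
position: [0.4431, -0.3866, 0.2207]
tcp_rot: [-3.109, -0.448, -0.004]
ft_force: [0.4, 0.1, -0.1]
gripper_width: 1.001
finger_force: 0.0
307.8208143867242 [[0.284, 0.932, 0.226, 0.507], [-0.959, 0.276, 0.068, -0.368], [0.001, -0.236, 0.972, 0.429], [0.0, 0.0, 0.0, 1.0]]
small_petri_dish [291.7, 163.5] 0.74 (array([ 0.47316644, -0.39207629]), np.float64(0.8582154512405396))
small_dropper_bottle [186.3, 203.7] 0.67 (array([ 0.3834467 , -0.27224427]), np.float64(0.8390205502510071))
stock_bottle [219.2, 59.4] 0.77 (array([ 0.56454857, -0.27567338]), np.float64(0.950813353061676))
```

View pics/w1.png

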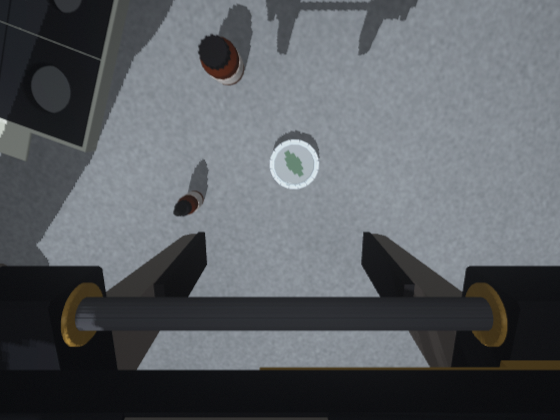

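The wrist view shows the small dish with its rim at columns 270–319, rows 139–189, the small bottle near (188,204) and the stock bottle at (220,58).

```bash
python3 - <<'E'
from h import *
p=read_camera("wrist"); print(w2px(p,(.4732,-.3921,.016)), px2w(p,(294.5,164),.017))
E
python3 go.py 0.4728 -0.3918 0.009
```

```text
[290.74728106 157.25956754] [ 0.46611637 -0.39933167  0.017     ]
t 3.45 yaw_y -1.295 shift [0.0338 0.0097 0.2107] turn [-0.     0.001  0.   ] F [0.1 0.6 1. ] pos [ 0.4378 -0.3916  0.2197] q7 -0.67
```

```bash
cat > wf.py <<'E'
import sys; from fit import *
p=read_camera("wrist")
for a in sys.argv[1:]:
    n,*x0=a.split(","); x0=[float(v) for v in x0]
    for d in trace(n,p)[:2]:
        x,q=fit(n,[(p,d["mask"].astype(np.float32))],x0); print(n,np.round(d["uv"],1),round(d["confidence"],2),np.round(x,4),round(q,3))
E
python3 wf.py small_petri_dish,.4715,-.391 small_dropper_bottle,.38,-.273 stock_bottle,.565,-.275; python3 go.py 0.4728 -0.3918 0.009
```

```text
small_petri_dish [291.2 159.2] 0.75 [ 0.472  -0.3921] 0.878
small_dropper_bottle [186.1 199.8] 0.94 [ 0.3838 -0.2727] 0.904
stock_bottle [213.9  52.9] 0.57 [ 0.5644 -0.2753] 0.956
stock_bottle [183.3 198.5] 0.53 [ 0.565 -0.275] 0.0
t 3.65 yaw_y -1.294 shift [0.0328 0.0102 0.2109] turn [-0.  0.  0.] F [0.2 0.5 0.3] pos [ 0.4386 -0.391   0.2199] q7 -0.67
```

To row units: 0.21 m / 0.5 = 0.42, 0.033 m / 0.5 = 0.066.

```bash
python3 -m creep '{"sx":[0.066,0.066,0.066,0.066,0.066],"sy":[0.02,0.02,0.02,0.02,0.02],"sz":[0.1,0.22,0.32,0.38,0.42],"rx":[0,0,0,0,0],"ry":[0,0,0,0,0],"rz":[0,0,0,0,0],"aperture":[1,1,1,1,1]}' >/dev/null; python3 -m creep '{"sx":[0,0,0,0,0],"sy":[0,0,0,0,0],"sz":[0,0,0,0,0],"rx":[0,0,0,0,0],"ry":[0,0,0,0,0],"rz":[0,0,0,0,0],"aperture":[1,1,0.7,0.3,0.3]}'; python3 go.py .472 -.392 .009
```

```text
time_s: 4.9
position: [0.474, -0.3909, 0.0106]
tcp_rot: [3.11, 0.436, 0.001]
ft_force: [0.1, 0.3, -0.8]
gripper_width: 0.701
finger_force: 0.0
t 4.9 yaw_y -1.292 shift [-0.0022  0.0005  0.0016] turn [ 0.001 -0.     0.   ] F [ 0.1  0.3 -0.8] pos [ 0.474  -0.3909  0.0106] q7 -0.75
```

To row units: -0.15 m / 0.5 = -0.3, -0.12 m / 0.5 = -0.24.

```bash
python3 -m creep '{"sx":[0,0,0,0],"sy":[0,0,0,0],"sz":[0,0,0,0],"rx":[0,0,0,0],"ry":[0,0,0,0],"rz":[0,0,0,0],"aperture":[0.5,0.5,0.5,0.5]}'; python3 -m creep '{"sx":[0,0,0,0,0],"sy":[0,0,0,0,0],"sz":[-0.04,-0.12,-0.24,-0.3,-0.3],"rx":[0,0,0,0,0],"ry":[0,0,0,0,0],"rz":[0,0,0,0,0],"aperture":[0.5,0.5,0.5,0.5,0.5]}'; python3 go.py .5938 .032 .15
```

```text
time_s: 5.4
position: [0.4737, -0.3907, 0.0099]
tcp_rot: [-3.111, -0.436, 0.0]
ft_force: [0.9, 0.0, 0.9]
gripper_width: 0.5
finger_force: 0.0
time_s: 6.02
position: [0.4757, -0.3921, 0.1644]
tcp_rot: [3.106, 0.436, 0.008]
ft_force: [-0.1, -0.9, -1.5]
gripper_width: 0.5
finger_force: 0.0
t 6.03 yaw_y -1.292 shift [ 0.2302 -0.3753  0.0131] turn [ 0.006 -0.004  0.   ] F [-0.1 -0.9 -1.5] pos [ 0.4757 -0.3921  0.1644] q7 -0.72
```

```bash
python3 - <<'E'
from h import *
p=read_camera("wrist"); cv2.imwrite("pics/w2.png",p["color"]); print(px2w(p,(291,160),.017))
E
python3 wf.py small_petri_dish,.472,-.392
```

```text
[ 0.51311967 -0.39174908  0.017     ]
small_petri_dish [282.4 193.3] 0.69 [ 0.4719 -0.3909] 0.866
```

View pics/w2.png

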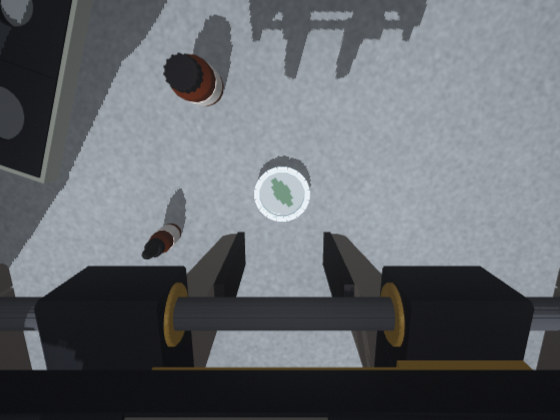

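The dish still sits at (282,193), and the fingers are closed to 46 mm and empty. I'll check where the fingertips (245–323, row ~235–290) really are relative to the TCP.

```bash
python3 - <<'E'
from h import *
p=read_camera("wrist"); s=sense(); M=R.from_rotvec(s["tcp_rot"]).as_matrix()
for dz in (0,-.01,-.019,-.03,-.04):
    for dx in (-.01,.01): print(dz,dx,[np.round(w2px(p,s["position"]+M@[dx,sg*.023,dz]),0) for sg in(-1,1)])
c=M.T@(np.array(p["pose"])[:3,3]-s["position"]); print(c, s["gripper_width"],s["position"])
cv2.imwrite("pics/w3.png",cv2.resize(p["color"][180:350,140:420],None,fx=2.8,fy=2.8,interpolation=cv2.INTER_CUBIC))
E
```

```text
0 -0.01 [array([251., 242.]), array([315., 242.])]
0 0.01 [array([250., 215.]), array([315., 216.])]
-0.01 -0.01 [array([249., 247.]), array([316., 247.])]
-0.01 0.01 [array([248., 219.]), array([317., 219.])]
-0.019 -0.01 [array([248., 252.]), array([318., 252.])]
-0.019 0.01 [array([247., 223.]), array([318., 223.])]
-0.03 -0.01 [array([246., 259.]), array([319., 259.])]
-0.03 0.01 [array([245., 228.]), array([320., 229.])]
-0.04 -0.01 [array([244., 266.]), array([321., 266.])]
-0.04 0.01 [array([243., 234.]), array([322., 234.])]
[ 6.72724732e-02  2.03876792e-04 -2.08860948e-01] 0.502912569129652 [ 0.47291601 -0.39015582  0.15880494]
```

View pics/w3.png

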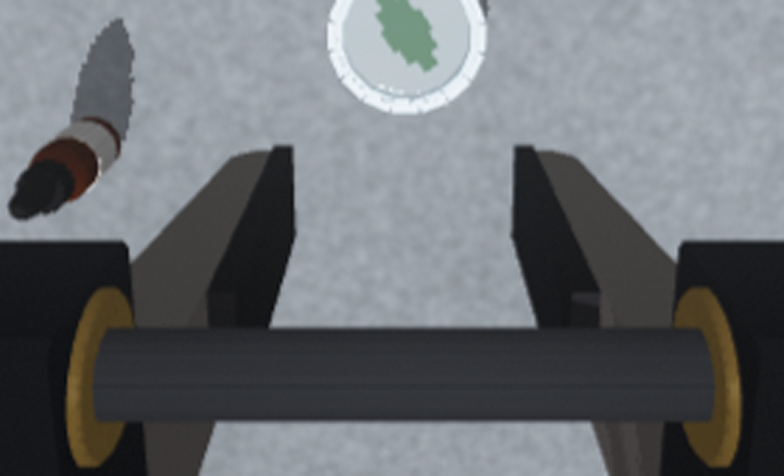

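The tip corners sit at rows 233 and 264, columns 245 and 323. That puts the real tips about 38 mm behind the reported TCP, so the fingers closed above the dish. I'll reopen, go down and feel for it in small steps.

To row units: 0.15 m / 0.5 = 0.3, 0.13 m / 0.5 = 0.26.

```bash
python3 -m creep '{"sx":[0,0,0,0,0],"sy":[0,0,0,0,0],"sz":[0,0.08,0.18,0.26,0.3],"rx":[0,0,0,0,0],"ry":[0,0,0,0,0],"rz":[0,0,0,0,0],"aperture":[1,1,1,1,1]}' >/dev/null;  python3 -m creep '{"sx":[0,0],"sy":[0,0],"sz":[0.01,0.01],"rx":[0,0],"ry":[0,0],"rz":[0,0],"aperture":[1,1]}' | grep -E "pos|force|width"; python3 -m creep '{"sx":[0,0],"sy":[0,0],"sz":[0.01,0.01],"rx":[0,0],"ry":[0,0],"rz":[0,0],"aperture":[1,1]}'| grep -E "pos|force|width"; python3 -m creep '{"sx":[0,0],"sy":[0,0],"sz":[0.01,0.01],"rx":[0,0],"ry":[0,0],"rz":[0,0],"aperture":[1,1]}'| grep -E "pos|force|width"
```

```text
position: [0.4745, -0.3912, 0.0057]
ft_force: [1.0, 0.2, -0.5]
gripper_width: 1.0
finger_force: 0.0
position: [0.4741, -0.391, 0.0006]
ft_force: [0.3, 0.9, 0.1]
gripper_width: 1.001
finger_force: 0.0
position: [0.4735, -0.3906, -0.0053]
ft_force: [-0.3, -0.1, -0.4]
gripper_width: 1.001
finger_force: 0.0
```

```bash
python3 - <<'E'
from h import *
p=read_camera("scene"); u=w2px(p,sense()["position"]).astype(int); print(u)
cv2.imwrite("pics/s1.png",cv2.resize(p["color"][max(u[1]-100,0):u[1]+50,max(0,u[0]-110):u[0]+90],None,fx=4,fy=4,interpolation=cv2.INTER_CUBIC))
E
```

```text
[168 298]
```

View pics/s1.png

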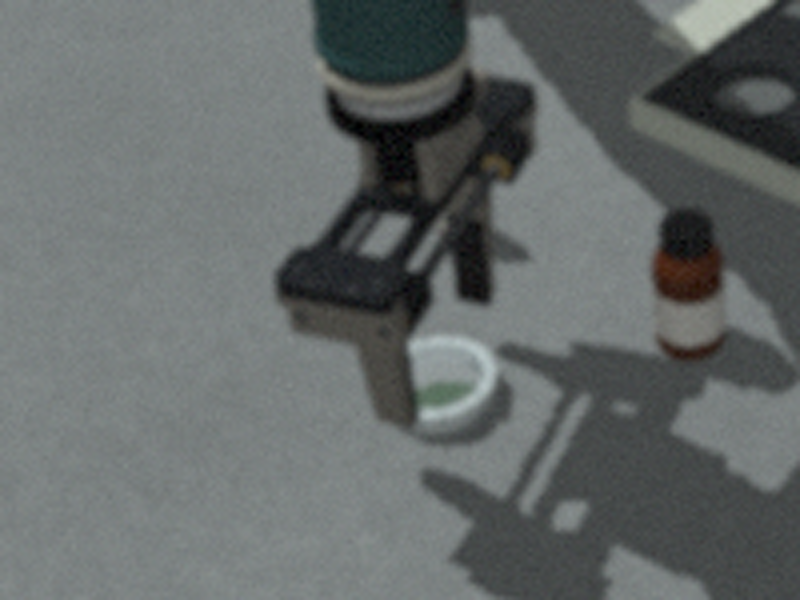

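The fingertips are clearly about 3 cm above the bench (the near one is at (395,420) in the crop) while the TCP reads −5 mm. The tool really is shorter than stated. I'll calibrate by gently touching the bench.

To row units: 0.026 m / 0.5 = 0.052, 0.02 m / 0.5 = 0.04.

```bash
f() { grep -E "pos|ft_f"; }; python3 -m creep '{"sx":[0,0,0,0],"sy":[0,0,0,0],"sz":[0.02,0.04,0.052,0.052],"rx":[0,0,0,0],"ry":[0,0,0,0],"rz":[0,0,0,0],"aperture":[1,1,1,1]}'|f; python3 -m creep '{"sx":[0,0],"sy":[0,0],"sz":[0.002,0.004],"rx":[0,0],"ry":[0,0],"rz":[0,0],"aperture":[1,1]}'|f;python3 -m creep '{"sx":[0,0],"sy":[0,0],"sz":[0.002,0.004],"rx":[0,0],"ry":[0,0],"rz":[0,0],"aperture":[1,1]}'|f;python3 -m creep '{"sx":[0,0],"sy":[0,0],"sz":[0.002,0.004],"rx":[0,0],"ry":[0,0],"rz":[0,0],"aperture":[1,1]}'|f
```

```text
position: [0.4733, -0.3903, -0.0319]
ft_force: [0.2, -0.3, 0.9]
position: [0.474, -0.3909, -0.0328]
ft_force: [-0.9, -0.3, -0.2]
position: [0.4739, -0.3908, -0.0349]
ft_force: [-0.6, 0.7, -0.5]
position: [0.4738, -0.3908, -0.0371]
ft_force: [-0.7, 0.9, 0.2]
```

To row units: 0.002 m / 0.5 = 0.004, 0.001 m / 0.5 = 0.002.

```bash
f() { grep -E "pos|ft_f"; }; python3 -m creep '{"sx":[0,0],"sy":[0,0],"sz":[0.002,0.004],"rx":[0,0],"ry":[0,0],"rz":[0,0],"aperture":[1,1]}'|f;python3 -m creep '{"sx":[0,0],"sy":[0,0],"sz":[0.002,0.003],"rx":[0,0],"ry":[0,0],"rz":[0,0],"aperture":[1,1]}'|f
```

```text
position: [0.4738, -0.3907, -0.0372]
ft_force: [-5.0, 4.1, 19.2]
position: [0.4738, -0.3908, -0.0372]
ft_force: [-7.8, 6.3, 27.9]
```

Contact is at TCP z = −0.037, so tip height = TCP z + 0.037. I'll raise the tips to about 8.5 mm and grip.

```bash
sed -i 's/np.array(a\[:3\])-s\["position"\]/np.array(a[:3])-[0,0,.037]-s["position"]/; s/# usage.*/# z = true tip height (tips are 37 mm behind the reported TCP)/' go.py; python3 -m creep '{"sx":[0,0],"sy":[0,0],"sz":[-0.022,-0.022],"rx":[0,0],"ry":[0,0],"rz":[0,0],"aperture":[1,1]}'>/dev/null; python3 go.py .472 -.391 .0085;  python3 -m creep '{"sx":[0,0,0,0,0],"sy":[0,0,0,0,0],"sz":[0,0,0,0,0],"rx":[0,0,0,0,0],"ry":[0,0,0,0,0],"rz":[0,0,0,0,0],"aperture":[0.5,0.5,0.5,0.5,0.5]}'
```

```text
t 9.65 yaw_y -1.292 shift [-0.0023 -0.0009 -0.0002] turn [ 0.002 -0.001  0.   ] F [-0.7 -1.2  0. ] pos [ 0.4745 -0.3913 -0.0287] q7 -0.76
time_s: 10.28
position: [0.4737, -0.3907, -0.0297]
tcp_rot: [-3.111, -0.436, 0.0]
ft_force: [-0.7, -0.0, -0.4]
gripper_width: 0.642
finger_force: 30.0
```

```bash
python3 -m creep '{"sx":[0,0,0,0,0],"sy":[0,0,0,0,0],"sz":[-0.04,-0.12,-0.24,-0.32,-0.32],"rx":[0,0,0,0,0],"ry":[0,0,0,0,0],"rz":[0,0,0,0,0],"aperture":[0.5,0.5,0.5,0.5,0.5]}'|grep -E "width|finger"; python3 go.py .54 .03 .16
```

```text
gripper_width: 0.641
finger_force: 30.0
t 10.9 yaw_y -1.292 shift [ 0.1774 -0.3888  0.0111] turn [ 0.008 -0.005  0.   ] F [-0.2 -0.2 -1. ] pos [ 0.4763 -0.3926  0.136 ] q7 -0.72
```

To row units: -0.26 m / 0.5 = -0.52, -0.208 m / 0.5 = -0.416.

```bash
python3 -m creep '{"sx":[0.044,0.09,0.14,0.186,0.23],"sy":[-0.1,-0.2,-0.31,-0.416,-0.52],"sz":[0,0,0,0,0],"rx":[0,0,0,0,0],"ry":[0,0,0,0,0],"rz":[0,0,0,0,0],"aperture":[0.5,0.5,0.5,0.5,0.5]}'>/dev/null;  python3 -m creep '{"sx":[0.048,0.096,0.124,0.124,0.124],"sy":[-0.1,-0.2,-0.258,-0.258,-0.258],"sz":[0,0,0,0,0],"rx":[0,0,0,0,0],"ry":[0,0,0,0,0],"rz":[0,0,0,0,0],"aperture":[0.5,0.5,0.5,0.5,0.5]}'|grep -E "width|finger|pos"; python3 wf.py insert_large_well,.476,-.072,-.07 insert_small_well,.587,-.079,-.07 insert_slot,.485,.037,-.07 insert_dish_recess,.594,.033,-.07; python3 go.py .594 .033 .16
python3 - <<'E'
from h import *
p=read_camera("wrist"); cv2.imwrite("pics/w4.png",p["color"])
E
```

```text
position: [0.5364, 0.0306, 0.1301]
gripper_width: 0.645
finger_force: 30.0
insert_large_well [379.7 245.7] 0.67 [ 0.4794 -0.0739 -0.0241] 0.264
insert_large_well [296.6 140.9] 0.39 [ 0.476 -0.072 -0.07 ] 0.0
insert_small_well [399.  175.1] 0.6 [ 0.5865 -0.0783 -0.0705] 0.974
insert_slot [236.1 200.5] 0.84 [ 0.4857  0.0416 -0.0922] 0.194
t 12.4 yaw_y -1.294 shift [0.0556 0.0134 0.0074] turn [ 0.  0. -0.] F [-0.8 -0.2 -0.4] pos [0.5369 0.0307 0.1305] q7 -1.53
```

View pics/w4.png

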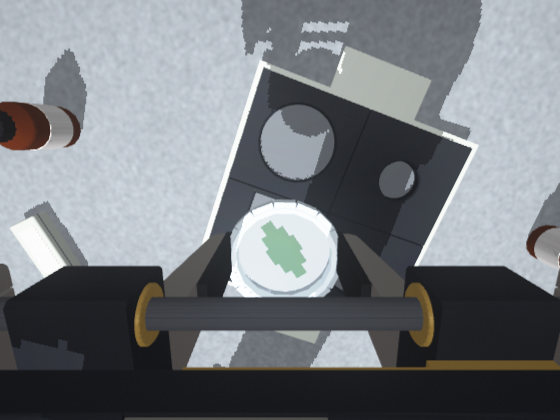

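The wrist view shows the dish held at (284,250), the recess at (298,141) and the small well at (397,180). The tray pose is consistent: recess (0.594,0.0325), yaw −0.07.

To row units: 0.12 m / 0.5 = 0.24, 0.1 m / 0.5 = 0.2.

```bash
python3 -m creep '{"sx":[0.114,0.114,0.114,0.114,0.114],"sy":[0.027,0.027,0.027,0.027,0.027],"sz":[0.04,0.12,0.2,0.24,0.24],"rx":[0,0,0,0,0],"ry":[0,0,0,0,0],"rz":[0,0,0,0,0],"aperture":[0.5,0.5,0.5,0.5,0.5]}'|grep -E "width|finger|pos|ft"; python3 -m creep '{"sx":[0,0],"sy":[0,0],"sz":[0,0],"rx":[0,0],"ry":[0,0],"rz":[0,0],"aperture":[0.5,0.5]}'>/dev/null; python3 go.py .5958 .0327 .0275
```

```text
position: [0.5945, 0.0343, 0.0094]
ft_force: [0.0, 0.3, -0.4]
gripper_width: 0.645
finger_force: 30.0
t 13.32 yaw_y -1.292 shift [-0.0015  0.0017  0.0217] turn [ 0.001 -0.003  0.   ] F [ 0.2 -0.4 -0.8] pos [0.5968 0.0347 0.0122] q7 -1.59
```

To row units: 0.02 m / 0.5 = 0.04, 0.018 m / 0.5 = 0.036.

```bash
python3 -m creep '{"sx":[-0.002,-0.002,-0.002,-0.002,-0.002],"sy":[0.002,0.002,0.002,0.002,0.002],"sz":[0.016,0.028,0.036,0.04,0.04],"rx":[0,0,0,0,0],"ry":[0,0,0,0,0],"rz":[0,0,0,0,0],"aperture":[0.5,0.5,0.5,0.5,0.5]}'|grep -E "pos|ft"; python3 go.py .5958 .0327 .027
```

```text
position: [0.5946, 0.0335, -0.0098]
ft_force: [-0.8, -0.4, -1.0]
t 13.95 yaw_y -1.292 shift [0.0009 0.0011 0.0002] turn [-0.  0.  0.] F [-0.8 -0.4 -1. ] pos [ 0.5946  0.0335 -0.0098] q7 -1.59
```

To row units: 0.001 m / 0.5 = 0.002.

```bash
python3 -m creep '{"sx":[0,0],"sy":[0,0],"sz":[0.002,0.002],"rx":[0,0],"ry":[0,0],"rz":[0,0],"aperture":[0.5,0.5]}'|grep -E "pos|ft"; python3 -m creep '{"sx":[0,0,0,0],"sy":[0,0,0,0],"sz":[0,0,0,0],"rx":[0,0,0,0],"ry":[0,0,0,0],"rz":[0,0,0,0],"aperture":[0.85,0.85,1,1]}'|grep -E "width|pos|ft"; python3 -m creep '{"sx":[0,0,0,-0.04,-0.12],"sy":[0,0,0,0,0],"sz":[-0.04,-0.12,-0.24,-0.3,-0.3],"rx":[0,0,0,0,0],"ry":[0,0,0,0,0],"rz":[0,0,0,0,0],"aperture":[1,1,1,1,1]}'|grep pos;  python3 -m creep '{"sx":[0,0],"sy":[0,0],"sz":[0,0],"rx":[0,0],"ry":[0,0],"rz":[0,0],"aperture":[1,1]}'|grep pos; python3 wf.py small_petri_dish,.594,.032; python3 go.py .36 -.267 .15
python3 - <<'E'
from h import *
p=read_camera("wrist"); cv2.imwrite("pics/w5.png",p["color"])
E
```

```text
position: [0.5948, 0.0334, -0.0105]
ft_force: [-0.2, 0.2, 0.4]
position: [0.5948, 0.0334, -0.0105]
ft_force: [0.3, 0.4, -0.5]
gripper_width: 0.997
position: [0.5398, 0.0176, 0.1438]
position: [0.538, 0.0171, 0.1406]
small_petri_dish [283.5 143.5] 0.79 [0.5961 0.0329] 0.758
t 15.68 yaw_y -1.292 shift [-0.2495  0.2243  0.0266] turn [-0.    -0.001 -0.   ] F [ 0.4 -1.3  0.2] pos [0.538  0.0173 0.1399] q7 -1.5
```

View pics/w5.png

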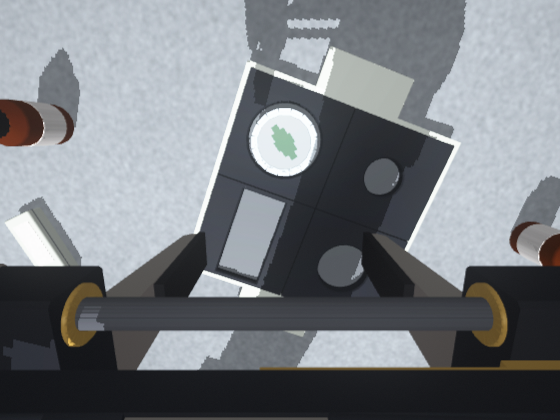

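The dish sits concentric in its recess at (284,142). Next is the small bottle.

To row units: 0.207 m / 0.5 = 0.414, -0.2 m / 0.5 = -0.4.

```bash
python3 -m creep '{"sx":[-0.08,-0.16,-0.24,-0.32,-0.4],"sy":[0.084,0.168,0.252,0.336,0.414],"sz":[0,0,0,0,0],"rx":[0,0,0,0,0],"ry":[0,0,0,0,0],"rz":[0,0,0,0,0],"aperture":[1,1,1,1,1]}'>/dev/null; python3 -m creep '{"sx":[-0.076,-0.076,-0.076],"sy":[0.054,0.054,0.054],"sz":[0.04,0.04,0.04],"rx":[0,0,0],"ry":[0,0,0],"rz":[0,0,0],"aperture":[1,1,1]}'|grep pos; python3 wf.py small_dropper_bottle,.3837,-.2725;  python3 go.py .3837 -.2725 .022
python3 - <<'E'
from h import *
p=read_camera("wrist"); cv2.imwrite("pics/w6.png",p["color"]); print(w2px(p,(.3837,-.2725,.08)))
E
```

```text
position: [0.3736, -0.2731, 0.1194]
small_dropper_bottle [285.7 191.5] 0.64 [ 0.3841 -0.2724] 0.944
t 16.82 yaw_y -1.289 shift [0.0092 0.0026 0.1347] turn [ 0.    -0.001  0.   ] F [0.4 0.3 0.3] pos [ 0.3741 -0.2726  0.1197] q7 -0.78
[286.12025996 203.68611177]
```

View pics/w6.png

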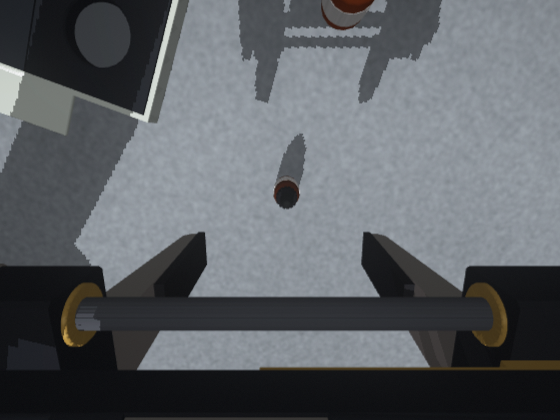

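The small bottle stands at (287,193), matching the fit. Going down.

To row units: 0.134 m / 0.5 = 0.268, 0.0095 m / 0.5 = 0.019.

```bash
python3 -m creep '{"sx":[0.019,0.019,0.019,0.019,0.019],"sy":[0.006,0.006,0.006,0.006,0.006],"sz":[0.04,0.14,0.22,0.268,0.268],"rx":[0,0,0,0,0],"ry":[0,0,0,0,0],"rz":[0,0,0,0,0],"aperture":[1,1,1,1,1]}'>/dev/null; python3 -m creep '{"sx":[0,0,0,0,0],"sy":[0,0,0,0,0],"sz":[0,0,0,0,0],"rx":[0,0,0,0,0],"ry":[0,0,0,0,0],"rz":[0,0,0,0,0],"aperture":[0.7,0.5,0.35,0.2,0.1]}'; python3 go.py .384 -.2724 .022
```

```text
time_s: 18.12
position: [0.3827, -0.2739, -0.0143]
tcp_rot: [3.111, 0.436, 0.0]
ft_force: [-0.4, -0.1, 0.2]
gripper_width: 0.478
finger_force: 0.0
t 18.12 yaw_y -1.292 shift [ 0.0017 -0.0011  0.0007] turn [ 0. -0.  0.] F [-0.4 -0.1  0.2] pos [ 0.3827 -0.2739 -0.0143] q7 -0.85
```

To row units: -0.12 m / 0.5 = -0.24, -0.11 m / 0.5 = -0.22.

```bash
python3 -m creep '{"sx":[0,0,0,0],"sy":[0,0,0,0],"sz":[0,0,0,0],"rx":[0,0,0,0],"ry":[0,0,0,0],"rz":[0,0,0,0],"aperture":[0.1,0.1,0.1,0.1]}' | grep -E "width|finger"; python3 -m creep '{"sx":[0,0,0,0,0],"sy":[0,0,0,0,0],"sz":[0,-0.04,-0.12,-0.22,-0.24],"rx":[0,0,0,0,0],"ry":[0,0,0,0,0],"rz":[0,0,0,0,0],"aperture":[0.1,0.1,0.1,0.1,0.1]}' | grep -E "width|finger|pos"; python3 go.py .5848 -.0788 .12
```

```text
gripper_width: 0.261
finger_force: 29.9
position: [0.3844, -0.275, 0.1084]
gripper_width: 0.261
finger_force: 29.9
t 19.25 yaw_y -1.292 shift [ 0.2465 -0.1337  0.0257] turn [ 0.005 -0.004  0.   ] F [-1.   0.7 -0.1] pos [ 0.3844 -0.275   0.1084] q7 -0.8
```

Careful with the scale: shifts go in shares of 0.5 m and turns go in shares of 45 degrees. That gives: 0.246 m / 0.5 = 0.492, 0.2 m / 0.5 = 0.4.

```bash
python3 -m creep '{"sx":[0.1,0.2,0.3,0.4,0.492],"sy":[-0.054,-0.108,-0.162,-0.216,-0.268],"sz":[0,0,0,0,0],"rx":[0,0,0,0,0],"ry":[0,0,0,0,0],"rz":[0,0,0,0,0],"aperture":[0.1,0.1,0.1,0.1,0.1]}'>/dev/null;python3 -m creep '{"sx":[0,0,0,0],"sy":[0,0,0,0],"sz":[0.04,0.08,0.1,0.1],"rx":[0,0,0,0],"ry":[0,0,0,0],"rz":[0,0,0,0],"aperture":[0.1,0.1,0.1,0.1]}'|grep -E "pos|width"; python3 go.py .585 -.0788 .036;python3 wf.py small_dropper_bottle,.5865,-.0783
python3 - <<'E'
from h import *
p=read_camera("wrist"); cv2.imwrite("pics/w7.png",p["color"]); print(w2px(p,(.5865,-.0783,.025)))
E
```

```text
position: [0.5813, -0.0773, 0.0543]
gripper_width: 0.26
t 20.38 yaw_y -1.292 shift [0.0033 0.0025 0.0552] turn [-0.001  0.002  0.   ] F [-0.2 -1.2  0.2] pos [ 0.5813 -0.0773  0.0543] q7 -1.35
small_dropper_bottle [283.9 258.3] 0.61 [ 0.5504 -0.0886] 0.558
[285.32628225 213.02664972]
```

View pics/w7.png

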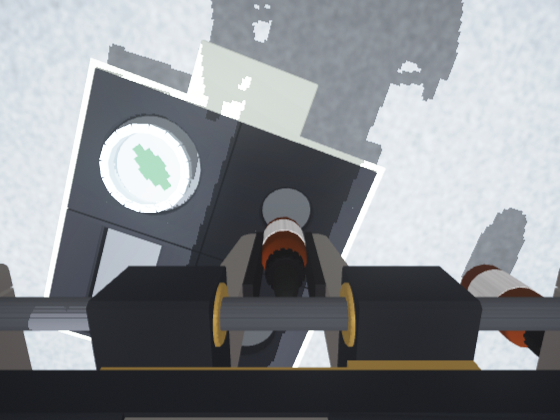

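The bottle is held upright at (285,250) and the well shows at (286,211), as projected. Lowering it gently.

```bash
python3 -m creep '{"sx":[0.0066,0.0066,0.0066,0.0066,0.0066],"sy":[0.005,0.005,0.005,0.005,0.005],"sz":[0.03,0.06,0.084,0.1,0.104],"rx":[0,0,0,0,0],"ry":[0,0,0,0,0],"rz":[0,0,0,0,0],"aperture":[0.1,0.1,0.1,0.1,0.1]}'>/dev/null;  python3 -m creep '{"sx":[0,0,0],"sy":[0,0,0],"sz":[0,0.002,0.004],"rx":[0,0,0],"ry":[0,0,0],"rz":[0,0,0],"aperture":[0.1,0.1,0.1]}'|grep -E "pos|ft"; python3 go.py .585 -.0788 .036
```

```text
position: [0.5864, -0.0789, 0.0018]
ft_force: [-0.2, -0.3, -0.3]
t 21.52 yaw_y -1.292 shift [-0.0013 -0.0004  0.0028] turn [ 0.    -0.001  0.   ] F [-0.2 -0.3 -0.3] pos [ 0.5864 -0.0789  0.0018] q7 -1.36
```

To row units: 0.002 m / 0.5 = 0.004, 0.001 m / 0.5 = 0.002.

```bash
python3 -m creep '{"sx":[0,0],"sy":[0,0],"sz":[0.002,0.004],"rx":[0,0],"ry":[0,0],"rz":[0,0],"aperture":[0.1,0.1]}'|grep -E "pos|ft";python3 -m creep '{"sx":[0,0],"sy":[0,0],"sz":[0.002,0.002],"rx":[0,0],"ry":[0,0],"rz":[0,0],"aperture":[0.1,0.1]}'|grep -E "pos|ft"
```

```text
position: [0.5861, -0.0788, -0.0005]
ft_force: [-0.1, -0.5, -0.5]
position: [0.5861, -0.0788, -0.0015]
ft_force: [-0.3, -0.6, 0.1]
```

To row units: -0.15 m / 0.5 = -0.3, -0.14 m / 0.5 = -0.28.

```bash
python3 -m creep '{"sx":[0,0,0,0],"sy":[0,0,0,0],"sz":[0,0,0,0],"rx":[0,0,0,0],"ry":[0,0,0,0],"rz":[0,0,0,0],"aperture":[0.4,0.6,0.9,0.9]}'|grep -E "width|pos|ft"; python3 -m creep '{"sx":[0,0,0,-0.06,-0.12],"sy":[0,0,0,0,0],"sz":[-0.08,-0.18,-0.28,-0.3,-0.3],"rx":[0,0,0,0,0],"ry":[0,0,0,0,0],"rz":[0,0,0,0,0],"aperture":[0.9,0.9,0.9,0.9,0.9]}'|grep pos;  python3 -m creep '{"sx":[0,0],"sy":[0,0],"sz":[0,0],"rx":[0,0],"ry":[0,0],"rz":[0,0],"aperture":[1,1]}'|grep pos; python3 wf.py small_dropper_bottle,.5865,-.0783; python3 go.py .39 .26 .15 -0.86
python3 - <<'E'
from h import *
p=read_camera("wrist"); cv2.imwrite("pics/w8.png",p["color"])
E
```

```text
position: [0.5861, -0.0788, -0.0016]
ft_force: [0.7, -0.3, 0.4]
gripper_width: 0.671
position: [0.5287, -0.0955, 0.1499]
position: [0.5292, -0.0951, 0.1487]
small_dropper_bottle [284.  136.6] 0.91 [ 0.5875 -0.078 ] 0.952
t 23.5 yaw_y -1.291 shift [-0.036  -0.3795  0.0355] turn [-0.    -0.001 -0.431] F [ 0.8  0.  -0.3] pos [ 0.5293 -0.0948  0.1484] q7 -1.26
```

View pics/w8.png

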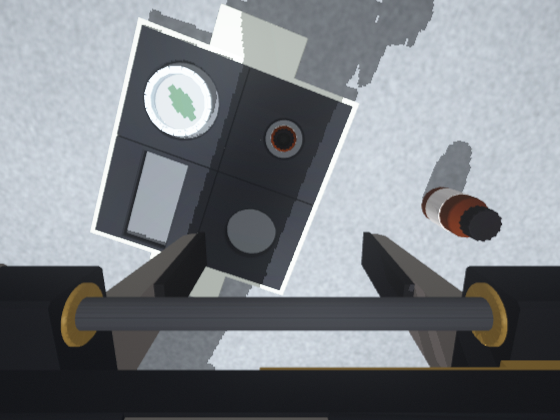

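The small bottle is seated upright at (284,138). Next is the mailer.

To row units: -0.275 m / 0.5 = -0.55, -0.02 m / 0.5 = -0.04, -0.43 rad / 0.7854 = -0.5475.

```bash
python3 -m creep '{"sx":[-0.01,-0.02,-0.03,-0.04,-0.05],"sy":[-0.11,-0.22,-0.33,-0.44,-0.55],"sz":[0,0,0,0,0],"rx":[0,0,0,0,0],"ry":[0,0,0,0,0],"rz":[-0.191,-0.382,-0.5475,-0.5475,-0.5475],"aperture":[1,1,1,1,1]}'>/dev/null; python3 go.py .39 .26 .14 -0.86
```

```text
t 24.18 yaw_y -0.862 shift [ 0.0332 -0.0976  0.0455] turn [-0.    -0.001 -0.002] F [ 1.2 -0.1 -0.3] pos [0.4284 0.1643 0.1485] q7 -1.43
```

To row units: -0.097 m / 0.5 = -0.194, -0.05 m / 0.5 = -0.1.

```bash
python3 -m creep '{"sx":[0.03,0.066,0.066,0.066],"sy":[-0.1,-0.194,-0.194,-0.194],"sz":[0.04,0.08,0.09,0.09],"rx":[0,0,0,0],"ry":[0,0,0,0],"rz":[0,0,0,0],"aperture":[1,1,1,1]}'|grep pos; python3 wf.py slide_mailer,.404,.268,.71 large_dropper_bottle,.542,.278;  python3 go.py .404 .268 .0105 -0.86
python3 - <<'E'
from h import *
p=read_camera("wrist"); cv2.imwrite("pics/w9.png",p["color"])
E
```

```text
position: [0.3906, 0.257, 0.1029]
slide_mailer [283.7 184.1] 0.63 [0.4019 0.2687 0.7001] 0.97
large_dropper_bottle [388.3  52.9] 0.58 [0.5412 0.2774] 0.935
t 24.82 yaw_y -0.865 shift [ 0.0169 -0.001   0.1303] turn [ 0.001 -0.    -0.005] F [ 0.2 -0.1  0. ] pos [0.3917 0.2563 0.1038] q7 -1.72
```

View pics/w9.png

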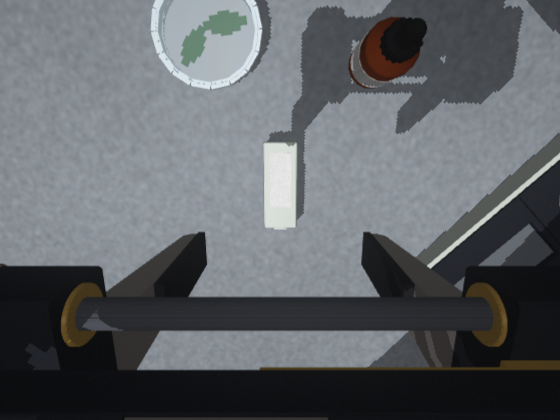

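The mailer at (281,185) is aligned with the tool, its tab end toward the robot. The large dish and large dropper are clear of the fingers.

To row units: 0.13 m / 0.5 = 0.26, -0.003 m / 0.5 = -0.006.

```bash
python3 -m creep '{"sx":[0.032,0.032,0.032,0.032,0.032],"sy":[-0.006,-0.006,-0.006,-0.006,-0.006],"sz":[0.06,0.16,0.23,0.26,0.26],"rx":[0,0,0,0,0],"ry":[0,0,0,0,0],"rz":[0,0,0,0,0],"aperture":[1,0.9,0.8,0.7,0.6]}'>/dev/null; python3 -m creep '{"sx":[0,0,0,0,0],"sy":[0,0,0,0,0],"sz":[0,0,0,0,0],"rx":[0,0,0,0,0],"ry":[0,0,0,0,0],"rz":[0,0,0,0,0],"aperture":[0.5,0.4,0.3,0.2,0.2]}'; python3 go.py .402 .2688 .0105
```

```text
time_s: 26.12
position: [0.4016, 0.2703, -0.0256]
tcp_rot: [2.946, 1.09, 0.003]
ft_force: [-0.3, -1.3, 7.3]
gripper_width: 0.342
finger_force: 30.0
t 26.12 yaw_y -0.862 shift [-0.0007  0.0014  0.0009] turn [ 0.001 -0.001  0.   ] F [-0.3 -1.3  7.3] pos [ 0.4016  0.2703 -0.0256] q7 -1.89
```

To row units: -0.1 m / 0.5 = -0.2, -0.08 m / 0.5 = -0.16.

```bash
python3 -m creep '{"sx":[0,0,0,0,0],"sy":[0,0,0,0,0],"sz":[-0.02,-0.08,-0.16,-0.2,-0.2],"rx":[0,0,0,0,0],"ry":[0,0,0,0,0],"rz":[0,0,0,0,0],"aperture":[0.2,0.2,0.2,0.2,0.2]}' | grep -E "width|finger|pos"; python3 go.py .4836 .0402 .1 -1.641
```

```text
position: [0.4019, 0.2706, 0.0751]
gripper_width: 0.342
finger_force: 30.0
t 26.75 yaw_y -0.862 shift [-0.0879  0.2281  0.012 ] turn [-0.001 -0.004  0.779] F [-0.4 -0.3 -0.3] pos [0.4019 0.2706 0.0751] q7 -1.77
```

To row units: 0.228 m / 0.5 = 0.456, 0.184 m / 0.5 = 0.368, 0.779 rad / 0.7854 = 0.9919.

```bash
python3 -m creep '{"sx":[-0.036,-0.07,-0.106,-0.14,-0.176],"sy":[0.092,0.184,0.276,0.368,0.456],"sz":[0,0,0,0,0],"rx":[0,0,0,0,0],"ry":[0,0,0,0,0],"rz":[0.2037,0.4074,0.6112,0.8149,0.9919],"aperture":[0.2,0.2,0.2,0.2,0.2]}' >/dev/null; python3 -m creep '{"sx":[0,0,0],"sy":[0,0,0],"sz":[0.02,0.04,0.04],"rx":[0,0,0],"ry":[0,0,0],"rz":[0,0,0],"aperture":[0.2,0.2,0.2]}'|grep -E "width|pos"; python3 go.py .4836 .0402 .0284 -1.641
python3 - <<'E'
from h import *
p=read_camera("wrist"); cv2.imwrite("pics/w10.png",p["color"]); print(w2px(p,(.4836,.0402,.025)))
E
python3 wf.py insert_dish_recess,.594,.0325,-.07 insert_slot,.4836,.0402,-.07
```

```text
position: [0.4808, 0.0411, 0.0521]
gripper_width: 0.344
t 27.75 yaw_y -1.638 shift [0.0031 0.0007 0.0607] turn [-0.     0.003  0.003] F [ 0.7  0.  -1.1] pos [0.4808 0.0411 0.0521] q7 -1.93
[284.14639358 215.14321323]
insert_dish_recess [278.5 115.8] 0.78 [ 0.5941  0.0327 -0.0678] 0.638
insert_dish_recess [  5.8 162.8] 0.29 [ 0.594   0.0325 -0.07  ] 0.0
insert_slot [283.7 176.3] 0.55 [ 0.484   0.0403 -0.0674] 0.519
```

View pics/w10.png

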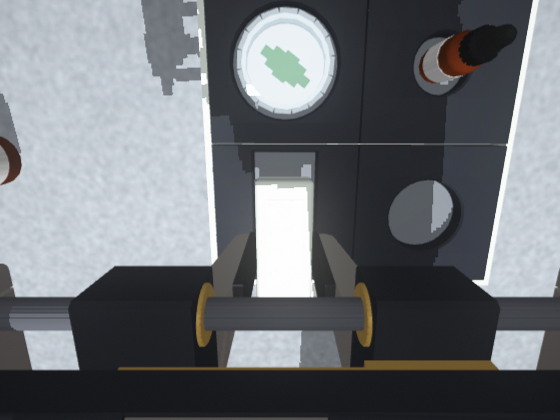

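The mailer (cols 255–312) lines up over the slot (cols 255–315). Lowering.

To row units: 0.056 m / 0.5 = 0.112, 0.0007 m / 0.5 = 0.0014.

```bash
python3 -m creep '{"sx":[0.006,0.006,0.006,0.006,0.006],"sy":[0.0014,0.0014,0.0014,0.0014,0.0014],"sz":[0.03,0.06,0.09,0.106,0.112],"rx":[0,0,0,0,0],"ry":[0,0,0,0,0],"rz":[0,0,0,0,0],"aperture":[0.2,0.2,0.2,0.2,0.2]}'|grep -E "ft";  python3 -m creep '{"sx":[0,0,0],"sy":[0,0,0],"sz":[0.002,0.004,0.004],"rx":[0,0,0],"ry":[0,0,0],"rz":[0,0,0],"aperture":[0.2,0.2,0.2]}'|grep -E "pos|ft"; python3 go.py .484 .0403 .0284
```

```text
ft_force: [0.3, 0.3, 0.5]
position: [0.4856, 0.0387, -0.0043]
ft_force: [1.4, -1.3, 0.4]
t 28.95 yaw_y -1.641 shift [-0.0017 -0.0014  0.0043] turn [-0.    -0.001 -0.   ] F [ 1.4 -1.3  0.4] pos [ 0.4856  0.0387 -0.0043] q7 -1.97
```

To row units: 0.003 m / 0.5 = 0.006, 0.002 m / 0.5 = 0.004.

```bash
python3 -m creep '{"sx":[-0.002,-0.002,-0.002],"sy":[-0.002,-0.002,-0.002],"sz":[0.002,0.004,0.006],"rx":[0,0,0],"ry":[0,0,0],"rz":[0,0,0],"aperture":[0.2,0.2,0.2]}'|grep -E "pos|ft";  python3 -m creep '{"sx":[0,0],"sy":[0,0],"sz":[0.002,0.003],"rx":[0,0],"ry":[0,0],"rz":[0,0],"aperture":[0.2,0.2]}'|grep -E "pos|ft"
```

```text
position: [0.4844, 0.0398, -0.0076]
ft_force: [-0.1, 0.7, -0.0]
position: [0.4844, 0.0398, -0.0086]
ft_force: [-2.2, -1.1, 9.5]
```

To row units: -0.15 m / 0.5 = -0.3, -0.13 m / 0.5 = -0.26.

```bash
python3 -m creep '{"sx":[0,0,0,0],"sy":[0,0,0,0],"sz":[0,0,0,0],"rx":[0,0,0,0],"ry":[0,0,0,0],"rz":[0,0,0,0],"aperture":[0.5,0.6,0.8,0.8]}'|grep -E "width|pos|ft"; python3 -m creep '{"sx":[0,0,0,-0.06,-0.12],"sy":[0,0,0,0,0],"sz":[-0.06,-0.16,-0.26,-0.3,-0.3],"rx":[0,0,0,0,0],"ry":[0,0,0,0,0],"rz":[0,0,0,0,0],"aperture":[0.8,0.9,1,1,1]}'|grep pos;  python3 -m creep '{"sx":[0,0],"sy":[0,0],"sz":[0,0],"rx":[0,0],"ry":[0,0],"rz":[0,0],"aperture":[1,1]}'|grep pos; python3 wf.py slide_mailer,.484,.04,-.07; python3 go.py .515 .27 .17
python3 - <<'E'
from h import *
p=read_camera("wrist"); cv2.imwrite("pics/w11.png",p["color"])
E
```

```text
position: [0.4844, 0.0398, -0.0091]
ft_force: [-0.2, 0.2, 0.6]
gripper_width: 0.754
position: [0.4252, 0.0442, 0.1427]
position: [0.4254, 0.044, 0.1411]
slide_mailer [284.4 140.7] 0.92 [ 0.4837  0.0403 -0.0804] 0.919
t 31.05 yaw_y -1.641 shift [ 0.0734 -0.2317  0.0079] turn [-0. -0. -0.] F [-0.   0.6  0.2] pos [0.4254 0.044  0.1408] q7 -1.89
```

View pics/w11.png

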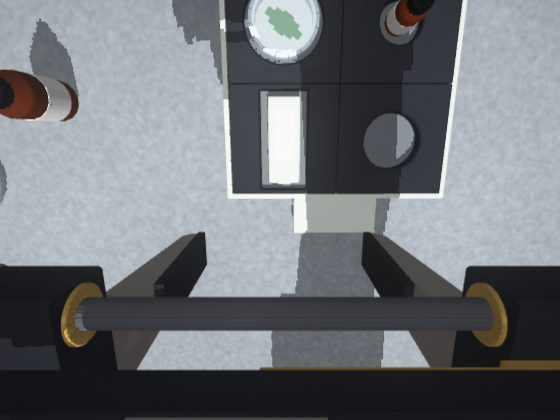

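The mailer lies inside the slot at (284,140), and everything else is undisturbed. All 14 views are used, so the large bottle goes by numbers.

To row units: -0.232 m / 0.5 = -0.464, -0.174 m / 0.5 = -0.348.

```bash
python3 -m creep '{"sx":[0.036,0.072,0.11,0.146,0.146],"sy":[-0.116,-0.232,-0.348,-0.464,-0.464],"sz":[0,0,0,0,0],"rx":[0,0,0,0,0],"ry":[0,0,0,0,0],"rz":[0,0,0,0,0],"aperture":[1,1,1,1,1]}'>/dev/null; python3 -m creep '{"sx":[0,0],"sy":[0,0],"sz":[0,0],"rx":[0,0],"ry":[0,0],"rz":[0,0],"aperture":[1,1]}'|grep pos; python3 wf.py large_dropper_bottle,.5412,.2774; python3 go.py .5412 .2774 .042
```

```text
position: [0.5137, 0.2685, 0.1407]
large_dropper_bottle [270.7 174. ] 0.94 [0.5418 0.2772] 0.964
t 32.08 yaw_y -1.643 shift [ 0.0265 -0.0107  0.1361] turn [ 0.001 -0.     0.   ] F [-0.3  0.4 -0.6] pos [0.5139 0.2688 0.1411] q7 -2.34
```

To row units: 0.12 m / 0.5 = 0.24, 0.11 m / 0.5 = 0.22.

```bash
python3 -m creep '{"sx":[0.054,0.054,0.054,0.054,0.054],"sy":[-0.021,-0.021,-0.021,-0.021,-0.021],"sz":[0,0.08,0.16,0.22,0.24],"rx":[0,0,0,0,0],"ry":[0,0,0,0,0],"rz":[0,0,0,0,0],"aperture":[1,1,1,1,1]}'|grep -E "ft|pos"; python3 -m creep '{"sx":[0,0,0],"sy":[0,0,0],"sz":[0.012,0.024,0.03],"rx":[0,0,0],"ry":[0,0,0],"rz":[0,0,0],"aperture":[1,1,1]}'|grep -E "ft|pos"; python3 go.py .5416 .2773 .042
```

```text
position: [0.5405, 0.2773, 0.0194]
ft_force: [0.3, -0.2, 0.1]
position: [0.5418, 0.2791, 0.0065]
ft_force: [-0.5, 0.3, 0.4]
t 33.08 yaw_y -1.641 shift [-0.0001  0.0018  0.0015] turn [-0.001 -0.001 -0.   ] F [-0.5  0.3  0.4] pos [0.5418 0.2791 0.0065] q7 -2.4
```

To row units: 0.001 m / 0.5 = 0.002.

```bash
python3 -m creep '{"sx":[0,0,0,0,0],"sy":[0.002,0.002,0.002,0.002,0.002],"sz":[0.002,0.002,0.002,0.002,0.002],"rx":[0,0,0,0,0],"ry":[0,0,0,0,0],"rz":[0,0,0,0,0],"aperture":[0.7,0.6,0.5,0.3,0.3]}'>/dev/null; python3 -m creep '{"sx":[0,0,0],"sy":[0,0,0],"sz":[0,0,0],"rx":[0,0,0],"ry":[0,0,0],"rz":[0,0,0],"aperture":[0.3,0.3,0.3]}'; python3 -m creep '{"sx":[0,0,0,0,0],"sy":[0,0,0,0,0],"sz":[-0.02,-0.08,-0.16,-0.2,-0.2],"rx":[0,0,0,0,0],"ry":[0,0,0,0,0],"rz":[0,0,0,0,0],"aperture":[0.3,0.3,0.3,0.3,0.3]}' | grep -E "width|finger|pos|ft"; python3 go.py .4758 -.0705 .14
```

```text
time_s: 34.08
position: [0.5413, 0.2779, 0.005]
tcp_rot: [3.14, -0.11, 0.0]
ft_force: [0.1, -0.3, 0.4]
gripper_width: 0.448
finger_force: 30.0
position: [0.5422, 0.2783, 0.1064]
ft_force: [0.4, -0.9, -1.6]
gripper_width: 0.447
finger_force: 30.0
t 34.7 yaw_y -1.641 shift [-0.0417  0.3526  0.0028] turn [-0.001 -0.003 -0.   ] F [ 0.4 -0.9 -1.6] pos [0.5422 0.2783 0.1064] q7 -2.35
```

To row units: 0.275 m / 0.5 = 0.55, 0.22 m / 0.5 = 0.44.

```bash
python3 -m creep '{"sx":[-0.012,-0.026,-0.04,-0.052,-0.066],"sy":[0.11,0.22,0.33,0.44,0.55],"sz":[0,0,0,0,0],"rx":[0,0,0,0,0],"ry":[0,0,0,0,0],"rz":[0,0,0,0,0],"aperture":[0.3,0.3,0.3,0.3,0.3]}'>/dev/null; python3 -m creep '{"sx":[-0.01,-0.017,-0.017,-0.017,-0.017],"sy":[0.1,0.154,0.154,0.154,0.154],"sz":[0,0,0.04,0.06,0.06],"rx":[0,0,0,0,0],"ry":[0,0,0,0,0],"rz":[0,0,0,0,0],"aperture":[0.3,0.3,0.3,0.3,0.3]}'|grep -E "width|ft"; python3 wf.py insert_small_well,.5865,-.0783,-.07 insert_large_well,.4758,-.0705,-.07 large_dropper_bottle,.47,-.07; python3 go.py .4758 -.0705 .053
```

```text
ft_force: [-0.1, 1.3, -1.3]
gripper_width: 0.444
insert_small_well [298.2  74.8] 0.73 [ 0.5866 -0.0785 -0.0698] 0.925
insert_large_well [285.1 183.4] 0.78 [ 0.4761 -0.0708 -0.0681] 0.624
large_dropper_bottle [282.2 252.9] 0.77 [ 0.4482 -0.0627] 0.581
t 36.15 yaw_y -1.64 shift [0.0002 0.0006 0.0593] turn [-0.    -0.001 -0.   ] F [ 0.8  0.7 -1.3] pos [ 0.4756 -0.0699  0.0753] q7 -1.7
```

To row units: 0.055 m / 0.5 = 0.11, 0.053 m / 0.5 = 0.106.

```bash
python3 -m creep '{"sx":[0,0,0,0,0],"sy":[0.0012,0.0012,0.0012,0.0012,0.0012],"sz":[0.03,0.06,0.09,0.106,0.11],"rx":[0,0,0,0,0],"ry":[0,0,0,0,0],"rz":[0,0,0,0,0],"aperture":[0.3,0.3,0.3,0.3,0.3]}'|grep -E "ft"; python3 -m creep '{"sx":[0,0],"sy":[0,0],"sz":[0.002,0.003],"rx":[0,0],"ry":[0,0],"rz":[0,0],"aperture":[0.3,0.3]}'|grep -E "pos|ft"; python3 -m creep '{"sx":[0,0],"sy":[0,0],"sz":[0,0.002],"rx":[0,0],"ry":[0,0],"rz":[0,0],"aperture":[0.3,0.3]}'|grep -E "pos|ft"
```

```text
ft_force: [-0.5, -0.1, -2.3]
position: [0.4755, -0.071, 0.0188]
ft_force: [0.3, -0.7, -1.6]
position: [0.4754, -0.071, 0.0177]
ft_force: [-0.0, 1.5, -2.0]
```

To row units: 0.001 m / 0.5 = 0.002.

```bash
python3 -m creep '{"sx":[0,0],"sy":[0,0],"sz":[0.002,0.002],"rx":[0,0],"ry":[0,0],"rz":[0,0],"aperture":[0.3,0.3]}'|grep -E "pos|ft"; python3 -m creep '{"sx":[0,0],"sy":[0,0],"sz":[0.002,0.002],"rx":[0,0],"ry":[0,0],"rz":[0,0],"aperture":[0.3,0.3]}'|grep -E "pos|ft"
```

```text
position: [0.475, -0.0709, 0.0164]
ft_force: [-0.0, -0.0, -1.9]
position: [0.4753, -0.071, 0.0159]
ft_force: [-2.0, -0.1, 4.6]
```

To row units: -0.17 m / 0.5 = -0.34, -0.14 m / 0.5 = -0.28.

```bash
python3 -m creep '{"sx":[0,0,0,0],"sy":[0,0,0,0],"sz":[0,0,0,0],"rx":[0,0,0,0],"ry":[0,0,0,0],"rz":[0,0,0,0],"aperture":[0.6,0.7,0.9,0.9]}'|grep -E "width|ft"; python3 -m creep '{"sx":[0,0,0,0,-0.08],"sy":[0,0,0,0,0],"sz":[-0.06,-0.16,-0.28,-0.34,-0.34],"rx":[0,0,0,0,0],"ry":[0,0,0,0,0],"rz":[0,0,0,0,0],"aperture":[1,1,1,1,1]}'|grep pos; python3 -m creep '{"sx":[-0.06,-0.06,-0.06],"sy":[0,0,0],"sz":[0,0,0],"rx":[0,0,0],"ry":[0,0,0],"rz":[0,0,0],"aperture":[1,1,1]}'|grep pos; python3 wf.py large_dropper_bottle,.4758,-.0705 small_dropper_bottle,.5865,-.0783 slide_mailer,.4836,.0402,-.07 small_petri_dish,.594,.0325 stock_bottle,.5645,-.2753
```

```text
ft_force: [-0.0, -0.4, -0.4]
gripper_width: 0.861
position: [0.4384, -0.0682, 0.1882]
position: [0.4062, -0.0661, 0.1858]
large_dropper_bottle [284.2 131.3] 0.74 [ 0.4753 -0.0712] 0.971
large_dropper_bottle [277.1 110.4] 0.49 [ 0.5075 -0.0429] 0.181
small_dropper_bottle [283.6  14.7] 0.55 [ 0.5925 -0.0781] 0.934
slide_mailer [190.4 127.2] 0.6 [ 0.4847  0.045  -0.068 ] 0.94
small_petri_dish [176.4  27.5] 0.88 [0.596  0.0415] 0.873
stock_bottle [476.5  26.4] 0.6 [ 0.5654 -0.2769] 0.964
```

```bash
python3 - <<'E'
import fit; from fit import *
Z={"large_dropper_bottle":(11,.4758,-.0705),"small_dropper_bottle":(13,.5865,-.0783),"slide_mailer":(17,.4836,.0402,-.07),"small_petri_dish":(19,.5943,.0324),"stock_bottle":(0,.565,-.275),"large_petri_dish":(0,.4655,.4107)}
V=[read_camera(c) for c in("top","wrist","scene")]
for n,(z,*x0) in Z.items():
    if n in PROF: PROF[n]=[(r,h+z) for r,h in PROF[n]]
    else: BOX[n]=(84,32,z,20+z)
    for c,p in zip("tws",V):
        for d in trace(n,p):
            if np.linalg.norm(d["uv"]-w2px(p,(*x0[:2],z/1e3+.015)))<40:
                x,q=fit.fit(n,[(p,d["mask"].astype(np.float32))],x0); print(n,c,np.round(1e3*(x-x0)[:2],1),round(q,3)); break
s=sense(); print(s["time_s"],s["position"])
E
```

```text
Traceback (most recent call last):
AttributeError: 'function' object has no attribute 'fit'
```

```bash
python3 - <<'E'
from fit import *
Z={"large_dropper_bottle":(11,.4758,-.0705),"small_dropper_bottle":(13,.5865,-.0783),"slide_mailer":(17,.4836,.0402,-.07),"small_petri_dish":(19,.5943,.0324),"stock_bottle":(0,.565,-.275),"large_petri_dish":(0,.4655,.4107)}
V=[read_camera(c) for c in("top","wrist","scene")]
for n,(z,*x0) in Z.items():
    if n in PROF: PROF[n]=[(r,h+z) for r,h in PROF[n]]
    else: BOX[n]=(84,32,z,20+z)
    for c,p in zip("tws",V):
        for d in trace(n,p):
            if np.linalg.norm(d["uv"]-w2px(p,(*x0[:2],z/1e3+.015)))<40:
                x,q=fit(n,[(p,d["mask"].astype(np.float32))],x0); print(n,c,np.round(1e3*(x-x0)[:2],1),round(q,3)); break
s=sense(); print(s["time_s"],s["position"])
E
```

```text
large_dropper_bottle t [2.3 2.2] 0.705
large_dropper_bottle w [-0.5 -0.9] 0.92
large_dropper_bottle s [-2.7  1.2] 0.895
small_dropper_bottle t [1.3 2. ] 0.904
small_dropper_bottle w [2.5 0.3] 0.931
small_dropper_bottle s [-0.1  2.4] 0.755
slide_mailer w [ 0.2 -0.1] 0.951
slide_mailer s [ 1.1 -4.2] 0.912
small_petri_dish t [-0.9  3.1] 0.894
small_petri_dish w [-2.4  2.1] 0.952
small_petri_dish s [-2.2 -1.6] 0.89
stock_bottle t [0.8 1.2] 0.942
stock_bottle w [ 1.2 -2.2] 0.962
stock_bottle s [-1.1 -1.7] 0.962
large_petri_dish t [ 0.1 -0.9] 0.916
large_petri_dish s [ 1.8 -9.7] 0.933
40.825 [ 0.40529483 -0.0660055   0.18544889]
```

All four kit things are within a few mm of their wells in the fits, the two others show no movement, and the robot is clear. Handing in.

```bash
python3 -c "
from bench import *
print(sign_off())"
```

```text
the job is handed in; nothing more can be done
None
```

I handed the job in at about 41 s: both dropper bottles, the slide mailer and the small Petri dish are in their own inserts within about 5 mm of centre by camera fits, and I never touched the stock bottle or the large Petri dish; `sign_off()` printed no verdict.

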